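# Find the unlatched slide case and snap it shut

### The arm

A 6-joint arm with a two-finger parallel gripper is mounted at the origin on the work surface. World frame = base frame: x ahead of the robot, y to its left, z up, the work surface at z = 0. Lengths are in m, angles in rad, forces in N, time in s.
With the tool pointing down it reaches from about 0.4 to 0.825 m from the base axis. Payload 7 kg.
Tool frame: the origin (TCP) lies between the finger pads; the fingertips stand 11 mm ahead of it and the grasp point (between the pads) lies 8 mm behind it (arm.tips_ahead is the distance from the TCP to the fingertips, in m); z points along the fingers, x is the direction in which the jaws open and shut, and the axes are right-handed (so a half turn about z gives the same grasp; the last joint's range is limited). The gripper opens to 88 mm and grips with 3 to 60 N. Pads are 19 mm wide; open, the fingers measure 130 mm over their backs; the gripper's body (78 mm by 193 mm) begins 47 mm behind the grasp point.
Start: joints at [-0.925, 0.359, 0.012, 0, -1.224, -0.288], TCP at [0.236, -0.632, 0.238] pointing down, gripper open.
Joint ranges: [-3.07, 3.07], [-1.43, 2.12], [-1.02, 1.25], [-3.03, 1.67], [-3.05, -0], [-3.03, 3.03]. Speed limits (rad/s): [2.39, 2.39, 3.01, 3.14, 3.14, 3.14].

### API

Orientations are given as [roll, pitch, yaw] about the fixed x, y, z axes, in that order (R = Rz(yaw) Ry(pitch) Rx(roll)).
In Python, from station import arm, optics, finder gives the robot as it stands. The module is installed in compiled form; this text tells all that it offers.
- The arm moves only by the tool apply_moves, never from a script. Its argument "increments" is one flat list of numbers, 6 for each row, row after row: the shift along the world's x, y, z in m, then the turn, a rotation vector about the world's x, y, z in rad. In form: [tx, ty, tz, rx, ry, rz, tx, ty, tz, rx, ry, rz, ...]. A call has 1 to 20 rows; each row shifts and turns the pose as measured when the row begins; what a row does not reach is not made up. A row lasts 1/12 s, in which the tool goes at most 41.7 mm and 7.16 degrees, less where a joint would pass 70% of its speed; a pose out of reach is approached as far as the arm can. A call with a gripper value outside its range is refused whole. "hand" is the closure, from 0 (fully open) to 1 (shut), set as the call begins (left out, the last holds). The fingers move at their own pace and stop on an object; "force" is the grip in N (left out, the last holds). Time passes only in rows, so rows that do not move let the fingers close. It gives the time, the measured TCP pose, the force and the opening at its end, in the units of the state.
- arm.get_state(): the state, without advancing time (a new reading comes with each control period).
- optics.grab_frame(name): name is "side" or "top"; returns the picture (400x640x3 uint8, red, green, blue); there is no depth.
- optics.camera_model(name): a dict with "fx", "fy", "cx", "cy" (pixels), "world_to_cam" (4x4, takes a point from world to camera coordinates). Camera axes: x right, y up, looking along -z (the intrinsics and any distortion apply to the point x, -y, -z); pixel columns grow to the right and rows downward; lengths in m; the calibration is good to about 2 mm. A picture is of the moment at which its call begins. camera_model takes no time and is no camera call.
- arm.job_done(): hands the job in, once; it reports no verdict.
Trained networks look in the newest picture that a camera, given by its name, has taken for a name from the list of things; names that differ only in an ending like _2 or _b are one class to them, and where a whole thing is asked for, a point or a joint stands for the part that bears it (a point fixed in the world has none). Each returns a list of dicts, best first, with "conf" (0 to 1); they miss things now and then, are a little off and sometimes report something else, mostly with a low value. They report only what shows in the picture. A call takes as long as a camera call.
- finder.find_in(camera, name): "box" ([left, top, right, bottom] in pixels, round what is visible of it).
- finder.landmark_of(camera, name): "point" ([column, row] in pixels: a listed point, or the origin of a listed thing).
The state is a dict: "t": time; "q": joint angles; "qd": joint speeds; "joint_efforts": joint torques, N m; "eef_pos": TCP position; "ee_rot": TCP orientation; "force": force on the tool from outside, world axes, zero at the start; "moment": the same for the moment, N m; "width": finger opening in m.
Only numpy, scipy, OpenCV 4.12 (cv2) and the standard library are available. Lean on these libraries where they do the work, as an engineer would, in place of code of your own. Each camera call takes 0.05 s, during which the arm holds its last target. There are 200 camera calls.

### The job

One of the three grey slide cases was put down with its catch undone: its steel strap leans up while the straps of the other two lie flat. Tug that case's lid up by the black grip block, about two centimetres, to make sure that it is loose, let it fall shut again, and then press the strap down flat over the lid. Leave the other two cases latched.

Things in the scene. Friction and masses are not known exactly. Their poses are not given: they have to be found in the camera images.
- case_a: Case a: grey plastic slide case fixed on the bench, one of three alike: 120 mm deep (x), 130 wide (y), 64 high with its lid shut. Origin: centre of its underside. x points from its front (catch side, to the robot) to the lid's hinge, z up. On the lid a black grip block, centred at x = -5 mm, y = 0, 18 long (x), 36 wide (y), from z = 64 to 86 mm: pinch it across its width
- case_a_catch (a joint): Case a: angle (rad) of its steel strap catch, 52 mm long, 26 wide, 4 thick, hinged along y between two posts at x = -100 mm, z = 67 mm in the case's frame. 0: shut, flat over the lid's edge, top at z = 69, end at x = -48, lid held. 0.5 to 0.62: open, free end 25 to 30 mm up, clear of the lid. Stiff, stays where left; 5 to 15 N straight down at x = -62 folds it to its stop
- case_a_lid (a joint): Case a: angle (rad) of its lid (14 mm thick, upper face at z = 64 mm) about its rear hinge along y at x = +60 mm, z = 50 mm in the case's frame: 0 = shut, grows as the front rises; raising the grip block 20 mm gives about 0.3 rad. The lid weighs about 0.15 kg, moves freely when its catch is open and falls shut when let go
- case_b: Case b: grey plastic slide case fixed on the bench, one of three alike: 120 mm deep (x), 130 wide (y), 64 high with its lid shut. Origin: centre of its underside. x points from its front (catch side, to the robot) to the lid's hinge, z up. On the lid a black grip block, centred at x = -5 mm, y = 0, 18 long (x), 36 wide (y), from z = 64 to 86 mm: pinch it across its width
- case_b_catch (a joint): Case b: angle (rad) of its steel strap catch, 52 mm long, 26 wide, 4 thick, hinged along y between two posts at x = -100 mm, z = 67 mm in the case's frame. 0: shut, flat over the lid's edge, top at z = 69, end at x = -48, lid held. 0.5 to 0.62: open, free end 25 to 30 mm up, clear of the lid. Stiff, stays where left; 5 to 15 N straight down at x = -62 folds it to its stop
- case_b_lid (a joint): Case b: angle (rad) of its lid (14 mm thick, upper face at z = 64 mm) about its rear hinge along y at x = +60 mm, z = 50 mm in the case's frame: 0 = shut, grows as the front rises; raising the grip block 20 mm gives about 0.3 rad. The lid weighs about 0.15 kg, moves freely when its catch is open and falls shut when let go
- case_c: Case c: grey plastic slide case fixed on the bench, one of three alike: 120 mm deep (x), 130 wide (y), 64 high with its lid shut. Origin: centre of its underside. x points from its front (catch side, to the robot) to the lid's hinge, z up. On the lid a black grip block, centred at x = -5 mm, y = 0, 18 long (x), 36 wide (y), from z = 64 to 86 mm: pinch it across its width
- case_c_catch (a joint): Case c: angle (rad) of its steel strap catch, 52 mm long, 26 wide, 4 thick, hinged along y between two posts at x = -100 mm, z = 67 mm in the case's frame. 0: shut, flat over the lid's edge, top at z = 69, end at x = -48, lid held. 0.5 to 0.62: open, free end 25 to 30 mm up, clear of the lid. Stiff, stays where left; 5 to 15 N straight down at x = -62 folds it to its stop
- case_c_lid (a joint): Case c: angle (rad) of its lid (14 mm thick, upper face at z = 64 mm) about its rear hinge along y at x = +60 mm, z = 50 mm in the case's frame: 0 = shut, grows as the front rises; raising the grip block 20 mm gives about 0.3 rad. The lid weighs about 0.15 kg, moves freely when its catch is open and falls shut when let go

How it is judged:
On the way, in this order (a step that is already met when the one before it is completed fails the run):
1. the loose lid is tugged up at least 0.1 rad, its catch still open (value of joint case_b_lid above 0.1 rad and value of joint case_b_catch above 0.3 rad), for 0.1 s.
2. the lid is down again, its catch still open (value of joint case_b_lid below 0.05 rad and value of joint case_b_catch above 0.3 rad), for 0.1 s.
At the end, for the whole second after the job is handed in: The catches of all three cases lie flat (within 0.17 rad, about 10 degrees, of shut) and all three lids are shut (within 0.05 rad) (value of joint each of case_b_lid, case_a_lid, case_c_lid below 0.05 rad and value of joint each of case_b_catch, case_a_catch, case_c_catch below 0.17 rad); the robot touches nothing.
It fails at once if a case that was latched is opened: its catch raised more than 0.3 rad or its lid more than 0.1 rad (value of joint any of case_a_catch, case_c_catch above 0.3 rad or value of joint any of case_a_lid, case_c_lid above 0.1 rad).
It also fails if it takes over 38 s, if anything falls off the work surface, if the arm or the gripper's body presses on something with over 40 N, if the wrist force passes 120 N, or if a joint passes its speed limit or range.

## Working session

There is one attempt and no reset: what is moved stays moved. The work goes in short steps, Python scripts to look and compute and a tool call to move; the robot and the scene stay as the last step left them, time stands still between calls to the robot, and variables do not carry over. Pictures are saved under pics/ and viewed, about 8 in all and at most 12, crops included, and the job is handed in when it is done.

Besides the shell and the picture viewer there is one more tool, called after "Request:" as name(argument=value, ...) on one line, values as JSON. apply_moves: Moves the arm, as the interface text tells. Its arguments: {"type":"object","properties":{"increments":{"type":"array"},"hand":{"type":"number"},"force":{"type":"number"}},"required":["increments"]}

```bash
mkdir -p pics; python3 - <<'E'
from station import arm, optics, finder
import cv2
s=arm.get_state(); print(s)
for c in ("top","side"):
    cv2.imwrite(f"pics/{c}0.png",optics.grab_frame(c)[:,:,::-1])
    m=optics.camera_model(c); print(c,{k:(v.tolist() if hasattr(v,'tolist') else v) for k,v in m.items()})
    for n in ("case_a","case_b_catch","case_b_lid"):
        for d in finder.find_in(c,n): print(n,d)
    for d in finder.landmark_of(c,"case_a"): print('lm',d)
E
```

```text
{'t': 0.0, 'q': array([-9.24889938e-01,  3.59390720e-01,  1.10700703e-02, -3.58215220e-04,
       -1.22404779e+00, -2.88105500e-01]), 'qd': array([ 0.00173797, -0.00138605, -0.00021862, -0.000776  ,  0.00062441,
       -0.00035224]), 'joint_efforts': array([ 5.94085723e-04, -5.82719815e+01,  2.93070334e+01,  6.99805006e+00,
        6.90027126e-03, -1.55395710e-04]), 'eef_pos': array([ 0.23622585, -0.63183477,  0.23662359]), 'ee_rot': array([-3.14146878e+00, -1.60300618e-03,  1.92847511e+00]), 'force': array([0.30857802, 0.25986626, 0.38746709]), 'moment': array([-0.01310305,  0.01364176,  0.04735563]), 'width': 0.08783718664111834}
top {'fx': 363.2883552235414, 'fy': 363.2883552235414, 'cx': 318.15392116856043, 'cy': 196.02266852045364, 'world_to_cam': [[-0.07226106034652968, -0.9973821333909795, -0.002686847605232639, 0.04005647788333927], [0.972049647987459, -0.07102852587763665, 0.2237731672008669, -0.5557985770504982], [-0.22337820172311454, 0.013558337070173595, 0.9746375482664513, -0.7698636046530363], [0.0, 0.0, 0.0, 1.0]]}
case_a {'box': [416.5, 166.0, 484.5, 242.5], 'conf': 
[... 578 characters left out ...]
0121686805662], [0.1644960826460569, -0.6426079143315401, 0.7483288763856235, -0.13731834410286717], [-0.21008355928872832, 0.7184316187253317, 0.6631145506865908, -0.8034481008638403], [0.0, 0.0, 0.0, 1.0]]}
case_a {'box': [194.6, 275.5, 307.0, 367.3], 'conf': 0.91}
case_a {'box': [196.0, 273.2, 282.4, 349.8], 'conf': 0.66}
case_a {'box': [307.3, 117.3, 380.8, 165.9], 'conf': 0.58}
case_a {'box': [291.0, 180.4, 375.3, 242.7], 'conf': 0.57}
case_b_catch {'box': [344.8, 186.1, 371.0, 209.6], 'conf': 0.68}
case_b_lid {'box': [292.7, 180.8, 351.0, 226.1], 'conf': 0.93}
lm {'point': [321.1, 217.3], 'conf': 0.94}
lm {'point': [244.5, 327.8], 'conf': 0.6}
lm {'point': [337.6, 150.2], 'conf': 0.59}
```

```bash
python3 - <<'E'
import cv2
a=cv2.imread("pics/top0.png")[140:290,140:500]; b=cv2.imread("pics/side0.png")
cv2.imwrite("pics/topc.png",cv2.resize(a,None,fx=2.2,fy=2.2,interpolation=3))
cv2.imwrite("pics/sidec.png",cv2.resize(b[160:260,270:400],None,fx=6,fy=6,interpolation=3))
E
```

```text
(no output)
```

View pics/topc.png

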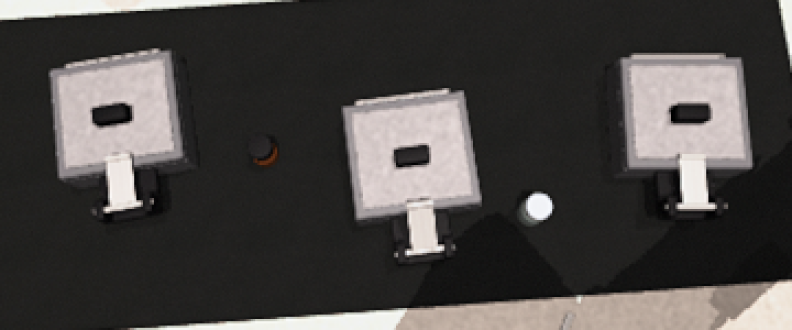

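View pics/side0.png

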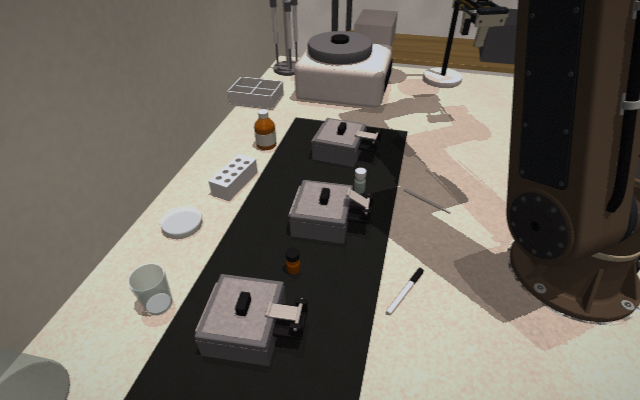

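View pics/sidec.png

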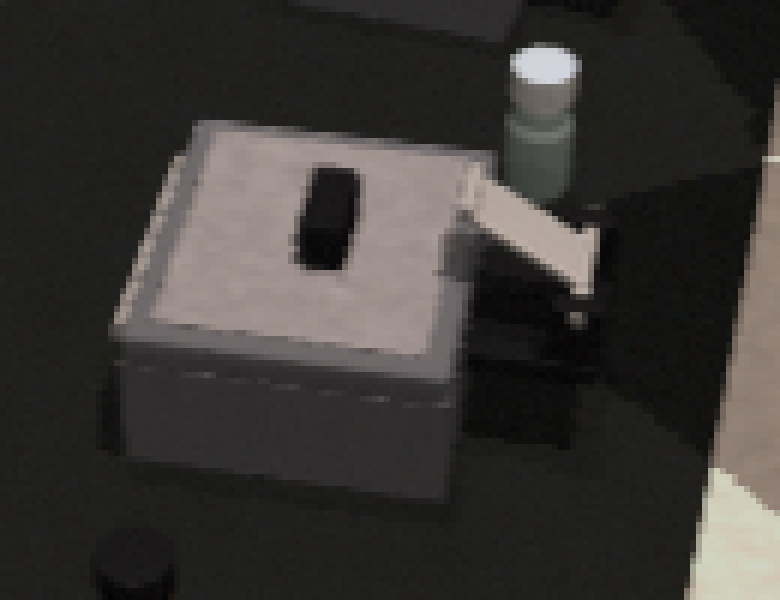

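The middle case (case_b) has its strap up: in the side view its free end is at about (349,191) and its hinge at about (368,206). The other two straps lie flat. The middle lid's corners are sharp in both views, so I'll fit the pose from them.

```bash
cat >h.py <<'E'
import numpy as np
from station import arm, optics, finder
M={c:optics.camera_model(c) for c in("top","side")}
def proj(c,P):
    m=M[c];W=np.array(m["world_to_cam"]);p=np.atleast_2d(P)@W[:3,:3].T+W[:3,3]
    return np.c_[m["cx"]+m["fx"]*p[:,0]/-p[:,2], m["cy"]-m["fy"]*p[:,1]/-p[:,2]]
def w(pose,L):
    x,y,a=pose;L=np.atleast_2d(np.array(L,float));c,s=np.cos(a),np.sin(a)
    return np.c_[x+c*L[:,0]-s*L[:,1],y+s*L[:,0]+c*L[:,1],L[:,2]]
E
python3 - <<'E'
from h import *
from scipy.optimize import least_squares
L=[[.06,.065,.064],[.06,-.065,.064],[-.06,-.065,.064],[-.06,.065,.064]]
T=np.array([[344,107],[464,92],[480,205],[357,220]])/2.2+140
S=np.array([[118,340],[197,122],[495,155],[448,380]])/6+[270,160]
def f(p,cs=("top","side")):
    return np.concatenate([(proj(c,w(p,L))-{"top":T,"side":S}[c]).ravel() for c in cs])
for cs in (("top",),("side",),("top","side")):
    r=least_squares(f,[.6,0,0],args=(cs,)); print(cs,r.x.round(4),r.fun.round(1))
p=r.x
print("block",w(p,[-.005,0,.086]),(proj("top",w(p,[-.005,0,.086]))-140)*2.2)
print("hinge px",(proj("top",w(p,[[-.1,.013,.067],[-.1,-.013,.067]]))-140)*2.2)
print("press",w(p,[-.062,0,.069]), "dir x", np.degrees(p[2]))
for a in(.4,.5,.6):
  e=[-.1+.052*np.cos(a),0,.069+.052*np.sin(a)]; print(a,(proj("side",w(p,e))-[270,160])*6,(proj("top",w(p,e))-140)*2.2)
E
```

```text
('top',) [ 0.522  -0.0178  0.0501] [-0.8 -0.2  0.6 -0.1  1.  -0.  -0.8  0.3]
('side',) [ 0.5231 -0.0094  0.0683] [-0.6  0.2 -0.4 -0.9  0.5 -0.6  0.5  0.8]
('top', 'side') [ 0.5229 -0.015   0.0578] [-2.2 -0.3 -0.9 -0.6 -0.1 -0.6 -1.9  0.2  0.1 -1.8  0.6 -2.4  1.2 -1.9
  0.8 -0.8]
block [[ 0.51795503 -0.01527289  0.086     ]] [[409.50922591 155.13273714]]
hinge px [[409.06203155 252.9809594 ]
 [434.81230205 249.56761119]]
press [[ 0.46105024 -0.01856593  0.069     ]] dir x 3.311966429147529
0.4 [[460.51582031 198.09013171]] [[416.00133563 201.09578152]]
0.5 [[467.29845211 188.93741295]] [[416.44344145 202.75969452]]
0.6 [[475.37002409 180.39927188]] [[416.94820934 204.94018581]]
```

Request:
apply_moves(increments=[0.0157,0.0343,0,0,0,-0.017,0.0157,0.0343,0,0,0,-0.017,0.0157,0.0343,0,0,0,-0.017,0.0157,0.0343,0,0,0,-0.017,0.0157,0.0343,0,0,0,-0.017,0.0157,0.0343,0,0,0,-0.017,0.0157,0.0343,0,0,0,-0.017,0.0157,0.0343,0,0,0,-0.017,0.0157,0.0343,0,0,0,-0.017,0.0157,0.0343,0,0,0,-0.017,0.0157,0.0343,0,0,0,-0.017,0.0157,0.0343,0,0,0,-0.017,0.0157,0.0343,0,0,0,-0.017,0.0157,0.0343,0,0,0,-0.017,0.0157,0.0343,0,0,0,-0.017,0.0157,0.0343,0,0,0,-0.017,0.0157,0.0343,0,0,0,-0.017,0.0157,0.0343,0,0,0,-0.017], hand=0)

```text
t: 2.0
eef_pos: [0.522, 0.0096, 0.2399]
ee_rot: [3.132, -0.0, 1.599]
force: [0.8, -0.1, 0.1]
width: 0.0877
```

Request:
apply_moves(increments=[0,0,0,0,0,0,0,0,0,0,0,0])

```text
t: 2.17
eef_pos: [0.5249, 0.0161, 0.2398]
ee_rot: [3.13, -0.001, 1.604]
force: [-0.1, -0.2, -0.3]
width: 0.0876
```

Request:
apply_moves(increments=[-0.001,-0.009,-0.035,0,0,0.01,-0.001,-0.009,-0.035,0,0,0.01,0,-0.007,-0.035,0,0,0.01,0,0,0,0,0,0,0,0,0,0,0,0])

```text
t: 2.58
eef_pos: [0.5239, -0.0102, 0.1353]
ee_rot: [3.123, -0.002, 1.637]
force: [0.1, 0.9, 1.2]
width: 0.0874
```

```bash
python3 - <<'E'
from h import *
import cv2
s=arm.get_state(); print(s['t'],s['eef_pos'],s['ee_rot'],s['force'])
b=optics.grab_frame("side")[:,:,::-1]; t=optics.grab_frame("top")[:,:,::-1]
b=cv2.resize(b[130:260,250:400],(700,600),interpolation=3)
cv2.imwrite("pics/side1.png",b)
E
```

```text
2.5833 [ 0.52390719 -0.01020675  0.13532843] [ 3.12286297e+00 -2.11392037e-03  1.63732864e+00] [0.06647823 0.88804428 1.16338421]
```

View pics/side1.png

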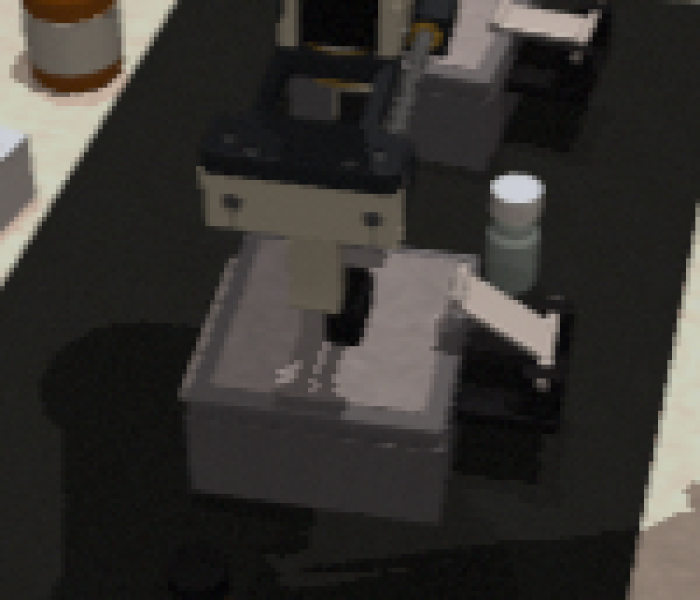

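The gripper is above the middle case. The +y fingertip is at about pixel (318,196), the block is just in front of it, and the strap is still up. I'll compare the fingertip's predicted pixel with what I see to get the side camera's bias.

```bash
python3 - <<'E'
from h import *
s=arm.get_state(); p=s['eef_pos']; 
for dx in(-.0095,.0095):
  for dy in (.044,.06): 
    P=p+[dx,dy,-.011]; print(dx,dy,((proj("side",P)-[250,130])*[700/150,600/130]).round(0))
for y in(-.010,-.015,-.018):
  for l in ([-.014,.018,.064],[.004,.018,.064],[-.014,.018,.086],[.004,.018,.086]): print(y,l,((proj("side",w((.5225,y,.058),l))-[250,130])*[700/150,600/130]).round(0))
E
```

```text
-0.0095 0.044 [[332. 287.]]
-0.0095 0.06 [[322. 310.]]
0.0095 0.044 [[290. 280.]]
0.0095 0.06 [[280. 303.]]
-0.01 [-0.014, 0.018, 0.064] [[362. 353.]]
-0.01 [0.004, 0.018, 0.064] [[324. 348.]]
-0.01 [-0.014, 0.018, 0.086] [[362. 318.]]
-0.01 [0.004, 0.018, 0.086] [[324. 313.]]
-0.015 [-0.014, 0.018, 0.064] [[364. 346.]]
-0.015 [0.004, 0.018, 0.064] [[326. 341.]]
-0.015 [-0.014, 0.018, 0.086] [[365. 311.]]
-0.015 [0.004, 0.018, 0.086] [[326. 306.]]
-0.018 [-0.014, 0.018, 0.064] [[366. 342.]]
-0.018 [0.004, 0.018, 0.064] [[328. 337.]]
-0.018 [-0.014, 0.018, 0.086] [[366. 307.]]
-0.018 [0.004, 0.018, 0.086] [[328. 302.]]
```

Request:
apply_moves(increments=[-0.002,-0.002,-0.02,0.009,0,-0.005,-0.0015,-0.002,-0.02,0.009,0,-0.005,0,0,-0.012,0,0,0,0,0,0,0,0,0,0,0,0,0,0,0])

```text
t: 3.1
eef_pos: [0.5285, -0.0115, 0.0946]
ee_rot: [3.102, -0.025, 1.628]
force: [0.8, -0.5, -0.4]
width: 0.0873
```

Request:
apply_moves(increments=[0,0,0,0,0,0])

```text
t: 3.18
eef_pos: [0.5295, -0.0112, 0.0963]
ee_rot: [3.1, -0.025, 1.628]
force: [0.4, -0.1, -1.0]
width: 0.0876
```

Request:
apply_moves(increments=[0,0,0,0,0,0])

```text
t: 3.27
eef_pos: [0.5306, -0.0109, 0.098]
ee_rot: [3.097, -0.025, 1.629]
force: [0.4, 0.2, 0.4]
width: 0.0878
```

Request:
apply_moves(increments=[-0.008,-0.003,0,0.04,0,0])

```text
t: 3.35
eef_pos: [0.5243, -0.0127, 0.0994]
ee_rot: [3.092, -0.065, 1.631]
force: [0.1, -0.1, -0.6]
width: 0.0878
```

Request:
apply_moves(increments=[0,0,0,0,0,0])

```text
t: 3.43
eef_pos: [0.5239, -0.0128, 0.1007]
ee_rot: [3.091, -0.067, 1.631]
force: [-0.9, -1.5, 0.2]
width: 0.0876
```

Request:
apply_moves(increments=[-0.002,-0.001,-0.01,-0.034,0.028,0,-0.002,-0.001,-0.01,-0.034,0.028,0,-0.001,0,-0.0045,0,0.002,0,-0.001,0,-0.0018,0,0.002,0])

```text
t: 3.77
eef_pos: [0.5218, -0.0145, 0.0791]
ee_rot: [-3.137, -0.001, 1.628]
force: [0.1, 0.1, -0.5]
width: 0.0877
```

Request:
apply_moves(increments=[-0.001,0,-0.0018,0,0.002,0])

```text
t: 3.85
eef_pos: [0.5211, -0.0141, 0.0776]
ee_rot: [-3.136, -0.002, 1.629]
force: [0.1, 0.7, -0.1]
width: 0.0882
```

Request:
apply_moves(increments=[0,0,0,0,0,0,0,0,0,0,0,0,0,0,-0.0005,0,0,0], hand=1, force=25)

```text
t: 4.1
eef_pos: [0.5213, -0.014, 0.0779]
ee_rot: [-3.138, -0.003, 1.629]
force: [-0.9, 0.7, 1.2]
width: 0.0731
```

Request:
apply_moves(increments=[0,0,-0.001,0,0,0,0,0,-0.001,0,0,0])

```text
t: 4.27
eef_pos: [0.5217, -0.0141, 0.0765]
ee_rot: [-3.14, -0.004, 1.628]
force: [-0.1, -0.2, -0.4]
width: 0.0596
```

Request:
apply_moves(increments=[0,0,0,0,0,0,0,0,-0.0003,0,0,0,0,0,-0.0003,0,0,0,0,0,-0.0003,0,0,0])

```text
t: 4.6
eef_pos: [0.5218, -0.017, 0.076]
ee_rot: [-3.139, 0.0, 1.63]
force: [2.1, -9.3, 3.0]
width: 0.0361
```

Request:
apply_moves(increments=[0,0,0,0,0,0])

```text
t: 4.68
eef_pos: [0.5218, -0.0174, 0.076]
ee_rot: [-3.139, 0.0, 1.63]
force: [-3.6, 11.1, 1.8]
width: 0.036
```

Request:
apply_moves(increments=[0.0008,0,0.002,-0.0017,0.03,0,0.0008,0,0.002,-0.0017,0.03,0,0.0009,0,0.0019,-0.0017,0.03,0,0.0009,0,0.0019,-0.0017,0.03,0])

```text
t: 5.02
eef_pos: [0.5253, -0.017, 0.0837]
ee_rot: [-3.018, -0.001, 1.631]
force: [2.1, -0.1, -2.9]
width: 0.0357
```

Request:
apply_moves(increments=[0.001,0,0.0018,-0.0017,0.03,0,0.001,0,0.0018,-0.0017,0.03,0,0.0011,0,0.0017,-0.0017,0.03,0,0.0012,0,0.0017,-0.0017,0.03,0,0.0012,0,0.0016,-0.0017,0.03,0,0,0,0,0,0,0,0,0,0,0,0,0])

```text
t: 5.6
eef_pos: [0.5312, -0.0167, 0.0925]
ee_rot: [-2.855, -0.002, 1.632]
force: [-2.4, 0.6, 4.6]
width: 0.0359
```

```bash
python3 - <<'E'
from h import *
import cv2
print(arm.get_state()['force'])
b=optics.grab_frame("side")[:,:,::-1]
cv2.imwrite("pics/side2.png",cv2.resize(b[130:260,250:400],(700,600),interpolation=3))
E
```

```text
[-2.44975687  0.55823822  4.61121604]
```

View pics/side2.png

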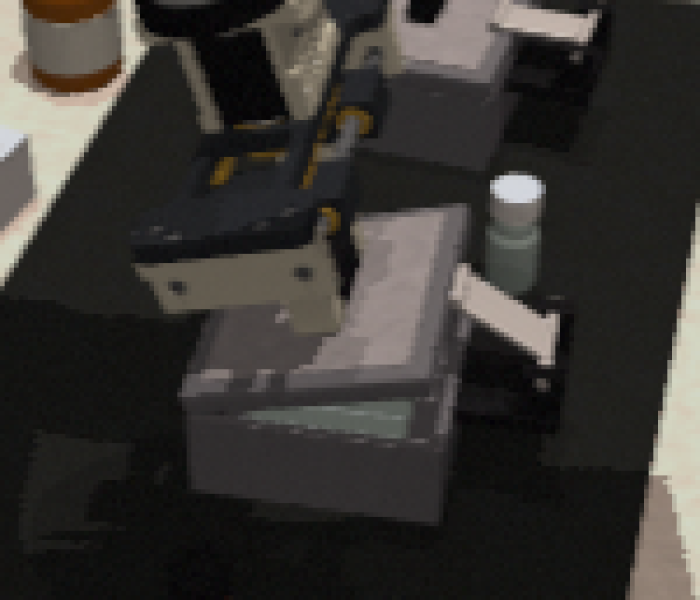

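The lid is up by about 0.28 rad: there is a gap at crop (330,415), the strap is still raised at crop (460,285), and the interior shows. Now I'll open the fingers and let it fall.

Request:
apply_moves(increments=[0,0,0,0,0,0,0,0,0,0,0,0,0,0,0,0,0,0,0,0,0,0,0,0,0,0,0,0,0,0,0,0,0,0,0,0,0,0,0,0,0,0,0,0,0,0,0,0], hand=0)

```text
t: 6.32
eef_pos: [0.531, -0.0163, 0.0919]
ee_rot: [-2.857, -0.002, 1.632]
force: [-0.4, 0.6, -0.0]
width: 0.0833
```

Request:
apply_moves(increments=[0,0,0.02,0,0,0,0,0,0.025,0.002,-0.07,0,-0.01,0,0.02,0.002,-0.07,0,-0.02,-0.001,0.005,0.002,-0.07,0,-0.02,-0.001,0,0.002,-0.07,0,-0.01,0,0,0,0,0,0,0,0,0,0,0])

```text
t: 6.9
eef_pos: [0.4691, -0.019, 0.1618]
ee_rot: [3.137, 0.006, 1.629]
force: [-0.4, -0.1, -0.3]
width: 0.0877
```

```bash
python3 - <<'E'
from h import *
import cv2
s=arm.get_state(); print(s['eef_pos'],s['ee_rot'],s['force'],s['width'])
b=optics.grab_frame("side")[:,:,::-1]
cv2.imwrite("pics/side3.png",cv2.resize(b[130:260,250:400],(700,600),interpolation=3))
E
```

```text
[ 0.4690529  -0.01897434  0.16184952] [3.13719399 0.00631783 1.62948778] [-0.42202331 -0.05714107 -0.27967995] 0.08765282616227806
```

View pics/side3.png

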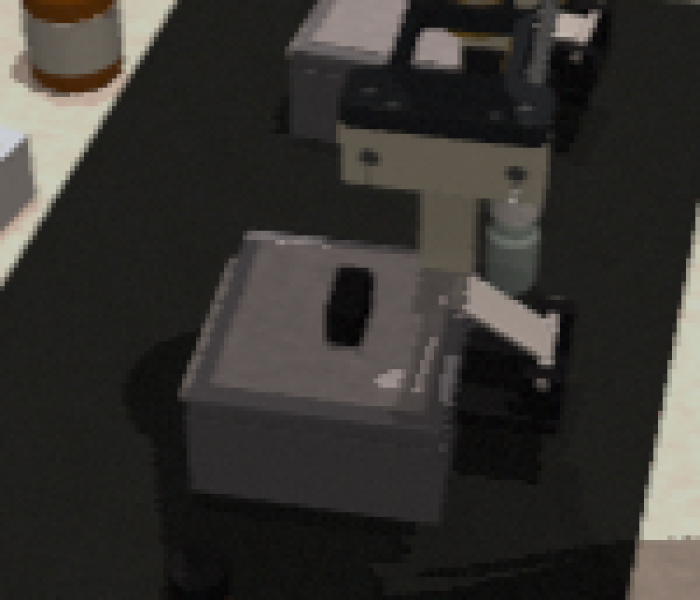

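The lid is shut again, the strap is still up (end at crop (470,285)), and the fingers are clear. Next I'll close the fingers above the strap.

Request:
apply_moves(increments=[-0.004,-0.001,-0.005,0,0,0,-0.003,0,-0.005,0,0,0,0,0,0,0,0,0,0,0,0,0,0,0,0,0,0,0,0,0,0,0,0,0,0,0,0,0,0,0,0,0,0,0,0,0,0,0,0,0,0,0,0,0,0,0,0,0,0,0,0,0,0,0,0,0], hand=1)

```text
t: 7.87
eef_pos: [0.467, -0.0194, 0.1487]
ee_rot: [-3.14, 0.008, 1.629]
force: [0.5, 0.2, 0.2]
width: 0.0199
```

Request:
apply_moves(increments=[0,0,0,0,0,0,0,0,0,0,0,0])

```text
t: 8.03
eef_pos: [0.467, -0.0194, 0.1489]
ee_rot: [-3.14, 0.008, 1.629]
force: [-0.5, 0.5, 0.3]
width: 0.0065
```

Request:
apply_moves(increments=[-0.005,-0.001,-0.012,0,0,0,0,0,-0.012,0,0,0,0,0,-0.01,0,0,0,0,0,0,0,0,0])

```text
t: 8.37
eef_pos: [0.4626, -0.0201, 0.1151]
ee_rot: [3.139, 0.007, 1.629]
force: [-0.6, 0.1, 0.6]
width: 0.0006
```

Request:
apply_moves(increments=[0,0,-0.006,0,0,0,0,0,-0.006,0,0,0])

```text
t: 8.53
eef_pos: [0.4644, -0.0197, 0.1042]
ee_rot: [3.136, 0.007, 1.63]
force: [3.7, -1.9, 5.2]
width: 0.0004
```

Request:
apply_moves(increments=[-0.001,0,-0.005,0,0,0,-0.001,0,-0.005,0,0,0,-0.001,0,-0.005,0,0,0])

```text
t: 8.78
eef_pos: [0.467, -0.0185, 0.0912]
ee_rot: [3.125, 0.006, 1.632]
force: [3.0, 0.4, 3.2]
width: 0.0008
```

Request:
apply_moves(increments=[0,0,-0.004,0,0,0,0,0,-0.004,0,0,0])

```text
t: 8.95
eef_pos: [0.4679, -0.0182, 0.083]
ee_rot: [3.122, 0.006, 1.632]
force: [2.0, -0.8, 3.7]
width: 0.0004
```

Request:
apply_moves(increments=[-0.002,0,-0.003,0,0,0])

```text
t: 9.03
eef_pos: [0.4666, -0.018, 0.0797]
ee_rot: [3.121, 0.005, 1.632]
force: [6.3, -1.1, 17.1]
width: 0.0003
```

Request:
apply_moves(increments=[-0.001,0,-0.003,0,0,0])

```text
t: 9.12
eef_pos: [0.467, -0.018, 0.0786]
ee_rot: [3.119, 0.006, 1.634]
force: [-15.6, 2.3, 66.8]
width: 0.0004
```

Request:
apply_moves(increments=[0,0,-0.002,0,0,0])

```text
t: 9.2
eef_pos: [0.4671, -0.0181, 0.0789]
ee_rot: [3.119, 0.007, 1.636]
force: [-16.8, 5.6, 48.2]
width: 0.0003
```

The strap is against its stop (force up to 67 N, TCP z 0.079, so the tips are at about 0.068). I'll retreat.

Request:
apply_moves(increments=[0,0,0.006,0,0,0,0,0,0.03,0,0,0,0,0,0.035,0,0,0,0,0,0.035,0,0,0,-0.01,0,0.035,0,0,0,0,0,0.035,0,0,0,0,0,0,0,0,0,0,0,0,0,0,0])

```text
t: 9.87
eef_pos: [0.4415, -0.0208, 0.2553]
ee_rot: [-3.137, 0.009, 1.632]
force: [-0.3, -1.7, -1.0]
width: 0.0006
```

```bash
python3 - <<'E'
from h import *
import cv2
s=arm.get_state(); print(s['t'],s['eef_pos'],s['force'],s['width'])
b=optics.grab_frame("side")[:,:,::-1]
cv2.imwrite("pics/side4.png",cv2.resize(b[100:370,180:400],(652,600*4//3),interpolation=3)[:600] if 0 else cv2.resize(b[105:375,180:400],(489,600),interpolation=3))
E
```

```text
9.8667 [ 0.44151754 -0.02078108  0.25527559] [-0.3466621  -1.65653499 -0.9875224 ] 0.0006094440115126784
```

View pics/side4.png

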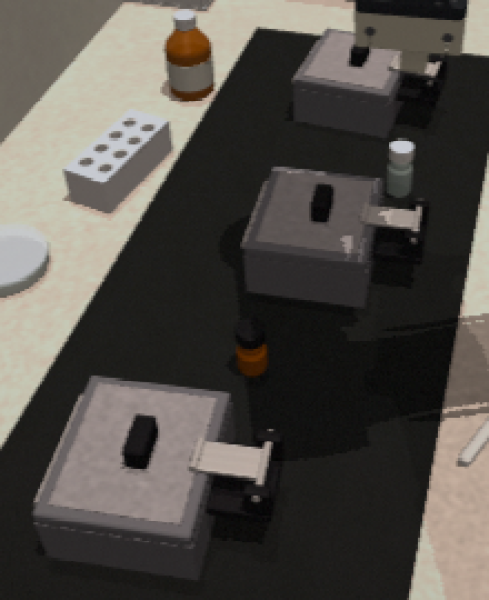

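The middle strap now lies flat over its lid (crop (365..420, 215)), like the other two. All three lids are shut and the gripper is clear, so I'm handing in.

```bash
python3 -c "
from station import arm
print(arm.job_done())"
```

```text
the job is handed in; nothing more can be done
None
```

The job is handed in at about 10 s of the 38 s allowed. The loose case was the middle one, case_b, and no verdict was reported.

- **Tug:** I pinched the grip block (fingers read 36 mm) and lifted the lid along its arc by about 0.28 rad. That raised the block about 16.5 mm, a little under the two centimetres asked. A picture showed the lid open with the strap still up.
- **Fall:** I opened the fingers at the top and let the lid drop. The next picture showed it shut with the strap still leaning up.
- **Press:** I folded the strap down with the closed fingertips until it hit its stop. The fingertips were then at about z = 68 mm, against the strap's shut height of 69 mm.

**Last checks:** The final side picture shows all three straps flat and all three lids shut. The gripper was at z = 0.255 m, touching nothing.

**Checks that were off:**
- The press peaked at 67 N on the wrist in the last step. That is more than the 5–15 N the strap needs, but under the 120 N wrist limit, and it was made with the fingertips. The 40 N limit is for the arm and the gripper's body.
- The two cameras disagreed by about 8 mm in y on where the case stood. I used a value in between, and closing the fingers shifted the tool by only about 3 mm.
- The tool drifted 1–2 mm per row during the first approach. I corrected this before gripping.

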